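Latch the stock crate's gate

TASK

The little gate of the stock crate stands ajar. Lift its latch bar over the keeper's front lip, swing the gate shut, and let the bar drop fully into the notch behind the lip so that the gate is locked shut. Find the notch by feel and be gentle: do not force the bar hard against the keeper, and do not shove the milk pitcher or the timer beside the crate.

Things in the scene. Friction and masses are not known exactly. Their poses are not given: they have to be found in the camera images.
- crate: low open-fronted crate of light wood, 130 x 220 x 84 mm, fixed to the counter; a packet and a stack of dark lids lie in it. Origin: centre of its underside on the counter; x points to its back, y to its left seen from the open front, z up. Its right front post carries the keeper.
- keeper_post (a point): centre of the top of the crate's right front post (crate x -70, y -93, z 70 mm). It carries the keeper: dark steel, 50 mm long in x, 16 mm wide. Front to back: square lip 14 mm thick, top at z 94; notch 12 mm wide, floor at z 79; square rear block 24 mm long, top at z 94. Clamped in a slot: the notch's middle lies at x -75 +- 10 mm of the crate, not measured; it does not shift in use.
- gate_post: square wooden hinge post 18 x 18 x 100 mm at the crate's left front corner (crate frame x -75, y +100 mm), fixed; origin at the centre of its underside; axes parallel to the crate's. It carries the gate and the gate carries the latch bar.
- gate_hinge (a point): point on the gate's vertical hinge axis, 122 mm above the counter. The gate is a steel frame 8 mm thick, reaching from here to 170 mm from the axis, top at z 78 mm. Its hinge is a little stiff (about 1.2 N at the knob swings it) and holds it wherever it is left.
- gate (a joint): gate angle, rad: 0 when it lies straight across the crate's front (from the hinge along the crate's -y, in the plane crate x = -75 mm), growing as its free end swings out to the front (crate -x). A stop lies at -0.2. Latched, it rests somewhere from -0.063 to +0.063, depending on where the keeper is clamped.
- latch_bar (a joint): lift angle of the latch bar about its pivot, rad: 0 = down, level on its rest on the gate; grows to 0.8 as the free end is lifted; falls back by its own weight. Down, the bar butts flat against the front of the keeper's lip; above about 0.10 it passes over the lip, and over the rear block too. more than 12 N between bar and keeper would bend it.
- bar_tip (a point): centre of the latch bar's free end face, 150 mm from its pivot and 205 mm from the hinge axis. Steel bar 8 mm thick, 12 mm high, in the gate's plane above the gate, underside at z 82 mm when down; pivot 55 mm from the hinge axis at z 88 mm, its axis normal to the gate; the end reaches beyond the gate, across the keeper.
- knob (a point): centre of the black ball knob, 22 mm in diameter, on a stem on top of the latch bar: 130 mm from the gate's hinge axis and at z 122 mm with the bar down (75 mm beyond the pivot and 34 mm above it); to be pinched from above
- pitcher: steel milk pitcher, 107 x 76 x 100 mm, standing loose to the left in front of the crate; origin at the centre of its underside
- timer: white and green kitchen timer, 64 mm across, 43 mm high, standing loose to the right in front of the crate; origin at the centre of its underside

How it is judged:
By the outcome, as a careful person would: the job done as asked, in the order asked, and still so for the second after the job is handed in, with the robot touching nothing.
It also fails if it takes over 54 s, if anything falls off the work surface, if the arm or the gripper's body presses on something with over 40 N, if the wrist force passes 120 N, or if a joint passes its speed limit or range.

ROBOT

A 6-joint arm with a two-finger parallel gripper is mounted at the origin on a cart in front of the work surface, level with it; the furniture and walls round the work are solid. World frame = base frame: x ahead of the robot, y to its left, z up, the work surface at z = 0. Lengths are in m, angles in rad, forces in N, time in s.
With the tool pointing down it reaches from about 0.25 to 0.775 m from the base axis. Payload 8.9 kg.
Tool frame: the origin (TCP) lies midway between the tips of the shut fingers; the grasp point (between the pads) lies grasp_offset behind it (grasp_offset is the distance from the TCP to the grasp point, in m); z points along the fingers, y is the line along which they close (so a half turn about z gives the same grasp; the last joint's range is limited). The gripper opens to 85 mm and grips with 20 to 120 N. Pads are 22 mm wide; open, the fingers measure 114 mm over their backs; the gripper's body (76 mm by 85 mm) begins 54 mm behind the grasp point. The pads swing forward as they close: fully open they stand 13 mm farther back than shut.
Start: joints at [-1.283, 0.291, -0.153, 1.127, 0, 1.431], TCP at [0.217, -0.478, 0.231] pointing down, gripper open.
Joint ranges: [-2.52, 2.52], [-0.91, 1.74], [-1.3, 1.37], [-1.96, 2.02], [-1.52, 1.47], [-3.14, 3.14]. Speed limits (rad/s): [2.22, 2.22, 2.79, 3.14, 3.14, 3.14].

INTERFACE

Orientations are given as a unit quaternion [w, x, y, z].
In Python, from workcell import read_state, get_image, sign_off, trace, landmark_of, grasp_offset gives the robot as it stands.
- The arm moves only by the tool servo_tool, never from a script. Its arguments are lists of equal length, an entry for each row: "delta_pos": the shift along the tool's x, y, z in m, a list of three; "rotation": the turn, a rotation vector about the tool's x, y, z in rad, a list of three; "gripper": the finger opening in m, from 0 to 0.0854. In form: {"delta_pos": [[x, y, z], ...], "rotation": [[rx, ry, rz], ...], "gripper": [gripper, ...]}. A call has 1 to 20 rows; each row is the pose to reach, as a shift and turn from the pose commanded when the call began, along the tool's axes at that moment; what a row does not reach only later rows make up. A row lasts 1/10 s, in which the tool goes at most 50 mm and 8.59 degrees, less where a joint would pass 70% of its speed; a pose out of reach is approached as far as the arm can. A call with a gripper value outside its range is refused whole. The fingers move at their own pace and stop on an object; the grip force is fixed at half the most. Time passes only in rows, so rows that repeat a pose let the fingers close. It gives the time, the measured TCP pose, the force, the opening and the grip force at its end, in the units of the state.
- read_state(): the state, without advancing time (a new reading comes with each control period).
- get_image(name): name is "side" or "top" or "wrist"; returns a dict with "image" (420x560x3 uint8, red, green, blue), "vfov" (degrees; the focal length in pixels is half the picture's height over the tangent of half this angle, whatever the lens; pixels are square), "cx", "cy" (the principal point, pixels), "k1" (the pictures are not rectified: a ray, as slopes to the right and down, at radius r is drawn at 1 + k1 r^2 times it, then the intrinsics apply), "eye" and "attitude" of the camera in the world; the wrist camera has in their place "T_tool_cam" (4x4, takes a point from camera to tool coordinates, whose origin is the TCP and whose axes are the flange's). Camera axes: x right, y up, looking along -z (the intrinsics and any distortion apply to the point x, -y, -z); pixel columns grow to the right and rows downward; lengths in m; the calibration is good to about 2 mm. A picture is of the moment at which its call begins: read the wrist's pose just before it. There is no depth.
- sign_off(): hands the job in; it is judged then, once.
Trained networks look in a picture, given as the dict that the camera call returned (one of the last four; its "shot" number tells which), for a name from the list of things; names that differ only in an ending like _2 or _b are one class to them, and where a whole thing is asked for, a point or a joint stands for the part that bears it (a point fixed in the world has none). Each returns a list of dicts, best first, with "p" (0 to 1); they miss things now and then, are a little off and sometimes report something else, mostly with a low value. They report only what shows in the picture. A call takes as long as a camera call.
- trace(picture, thing): "mask" (420x560 bool, what is visible of it) and "extent" ([left, top, right, bottom] in pixels, round what is visible of it).
- landmark_of(picture, thing): "xy" ([column, row] in pixels: a listed point, or the origin of a listed thing).
The state is a dict: "time_s": time; "joint_positions": joint angles; "qvel": joint speeds; "effort": joint torques, N m; "ee_pos": TCP position; "eef_rot": TCP orientation; "ft_force": force on the tool from outside, world axes, zero at the start; "ft_torque": the same for the moment, N m; "opening": opening from 0.0 (shut) to 1.0 (fully open); "gripper_force": force on a finger pad.
Only numpy, scipy, OpenCV 4.12 (cv2) and the standard library are available. Lean on these libraries where they do the work, as an engineer would, in place of code of your own. Each camera call takes 0.05 s, during which the arm holds its last target. There are 200 camera calls.

## Working session

There is one attempt and no reset: what is moved stays moved. The work goes in short steps, Python scripts to look and compute and a tool call to move; the robot and the scene stay as the last step left them, time stands still between calls to the robot, and variables do not carry over. Pictures are saved under pics/ and viewed, at most 10 in all, crops included, and the job is handed in when it is done.

Besides the shell and the picture viewer there is one more tool, called after "Call:" in YAML: its name, and indented under it one key for each argument. servo_tool: Moves the arm, as the interface text tells. Its arguments: {"type":"object","properties":{"delta_pos":{"type":"array","items":{"type":"array","items":{"type":"number"}}},"rotation":{"type":"array","items":{"type":"array","items":{"type":"number"}}},"gripper":{"type":"array","items":{"type":"number"}}},"required":["delta_pos","rotation","gripper"]}

```bash
mkdir -p pics
cat > h.py <<'E'
import numpy as np, cv2
from scipy.spatial.transform import Rotation as R
from scipy.optimize import least_squares
from workcell import *
def rot(q): q=np.asarray(q,float); return R.from_quat(np.r_[q[1:],q[0]]) 
def cam(p,st=None):
    if 'T_tool_cam' in p:
        T=np.eye(4);T[:3,:3]=rot(st['eef_rot']).as_matrix();T[:3,3]=st['ee_pos'];T=T@np.array(p['T_tool_cam']);return T[:3,3],T[:3,:3]
    a=np.array(p['attitude'],float)
    return np.array(p['eye']),(a if a.shape==(3,3) else rot(a).as_matrix())
def ray(p,uv,st=None):
    f=210/np.tan(np.radians(p['vfov'])/2); d=np.array([(uv[0]-p['cx'])/f,(uv[1]-p['cy'])/f]); s=d.copy()
    for _ in range(20): s=d/(1+p['k1']*(s@s))
    e,M=cam(p,st); v=M@np.array([s[0],-s[1],-1]); return e,v/np.linalg.norm(v)
def proj(p,X,st=None):
    e,M=cam(p,st); c=M.T@(np.asarray(X)-e); s=np.array([c[0],-c[1]])/-c[2]; f=210/np.tan(np.radians(p['vfov'])/2)
    return s*(1+p['k1']*(s@s))*f+[p['cx'],p['cy']]
def tri(rs):
    A=sum(np.eye(3)-np.outer(v,v) for e,v in rs); b=sum((np.eye(3)-np.outer(v,v))@e for e,v in rs); X=np.linalg.solve(A,b)
    return X,[np.linalg.norm(np.cross(X-e,v)) for e,v in rs]
def save(p,n): cv2.imwrite('pics/'+n,p['image'][:,:,::-1])
E
cat > m1.py <<'E'
from h import *
st=read_state(); print({k:np.round(v,3) for k,v in st.items()}, grasp_offset)
P={n:get_image(n) for n in('side','top','wrist')}
for n in P: save(P[n],n+'1.png'); print(n,P[n].get('attitude'),P[n].get('eye'),P[n].get('T_tool_cam'),P[n]['vfov'])
for t in ['knob','bar_tip','gate_hinge','keeper_post','crate','gate_post','pitcher','timer']:
    rs=[]
    for n in P:
        L=landmark_of(P[n],t)
        if L: print(t,n,[(np.round(l['xy'],1).tolist(),round(l['p'],2)) for l in L[:2]])
        if L and L[0]['p']>.3: rs.append(ray(P[n],L[0]['xy'],st))
    if len(rs)>1: X,r=tri(rs); print('   ',np.round(X,4),np.round(r,4))
E
python3 m1.py; python3 -c "
import cv2,numpy as np
cv2.imwrite('pics/st1.png',cv2.resize(np.hstack([cv2.imread('pics/side1.png'),cv2.imread('pics/top1.png')]),(800,300)))"
```

```text
{'time_s': np.float64(0.0), 'joint_positions': array([-1.283,  0.291, -0.154,  1.127, -0.   ,  1.431]), 'qvel': array([ 0.002, -0.   , -0.   , -0.002, -0.001, -0.   ]), 'effort': array([-2.0000e-03, -5.3714e+01,  3.3137e+01,  1.6000e-02, -0.0000e+00,
       -0.0000e+00]), 'ee_pos': array([ 0.217, -0.478,  0.231]), 'eef_rot': array([-0.001,  0.977,  0.212, -0.   ]), 'ft_force': array([-0.605, -0.583, -0.001]), 'ft_torque': array([-0.033, -0.029, -0.001]), 'gripper_force': np.float64(0.0), 'opening': np.float64(0.999)} 0.0187
side [-0.03750372 -0.03117865  0.45940521  0.88688681] [0.51773989 0.64189958 0.64125289] None 43.195201423128154
top [ 0.70923666  0.02687018 -0.02107911 -0.70414276] [ 0.51203535 -0.13959294  1.10155376] None 46.00422225825902
wrist None None [[-1.19434356e-03  9.63151247e-01  2.68957708e-01  6.72038888e-02]
 [ 9.99999021e-01  1.34625552e-03 -3.80376855e-04  6.71801195e-04]
 [-7.28446240e-04  2.68956990e-01 -9.63151913e-01 -1.42575580e-01]
 [ 0.00000000e+00  0.00000000e+00  0.00000000e+00  1.00000000e+00]] 69.66434763189092
knob side [([366.6, 208.9], 0.88)]
kno
[... 218 characters left out ...]
8  0.1962] [0.0367 0.0367]
gate_hinge side [([325.4, 244.9], 0.79)]
gate_hinge top [([220.1, 228.9], 0.6)]
    [ 0.5274 -0.0282  0.1218] [0.0035 0.0035]
keeper_post side [([305.1, 204.9], 0.84)]
keeper_post top [([313.0, 202.0], 0.78)]
    [ 0.579  -0.2156  0.0727] [0.0029 0.0029]
crate side [([279.8, 270.1], 0.92)]
crate top [([265.5, 184.8], 0.72)]
    [ 0.6214 -0.1146 -0.0095] [0.0043 0.0043]
gate_post side [([322.9, 296.8], 0.76)]
gate_post top [([225.5, 227.3], 0.92)]
    [ 0.5307 -0.0273  0.0092] [0.0019 0.0019]
pitcher side [([335.7, 346.3], 0.62)]
pitcher top [([179.1, 237.1], 0.84), ([277.4, 260.0], 0.53)]
    [0.5071 0.0766 0.0012] [0.0007 0.0007]
timer top [([347.6, 206.6], 0.93)]
```

View pics/side1.png

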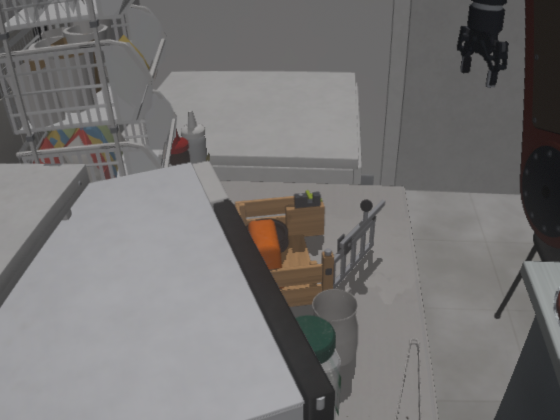

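View pics/top1.png

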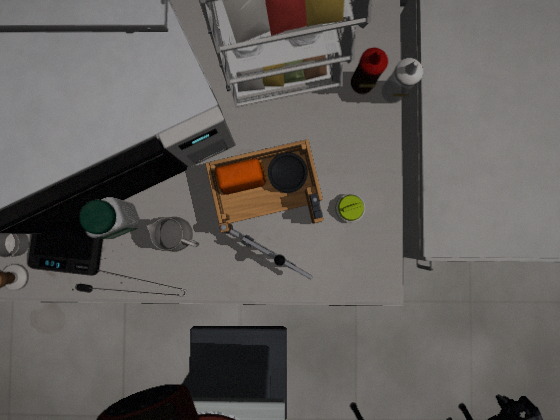

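The side view shows the gate open, with the knob at (366,208) and the keeper at (305,203). In the top view the hinge is at (226,229), the knob (280,260), the bar tip (312,277) and the keeper (317,205). Next I fit the geometry jointly.

```bash
cat > fit.py <<'E'
from h import *
import json
def loc(par):
    x,y,yaw,q=par[:4]; c,s=np.cos(yaw),np.sin(yaw); W=lambda p:np.array([x+c*p[0]-s*p[1],y+s*p[0]+c*p[1],p[2]])
    g=lambda r,z:W([-.075-r*np.sin(q),.1-r*np.cos(q),z])
    return dict(keeper_post=W([-.07,-.093,.07]),gate_hinge=W([-.075,.1,.122]),gate_post=W([-.075,.1,0]),crate=W([0,0,0]),knob=g(.13,.122),bar_tip=g(.205,.088))
def fit(obs,x0=(.62,-.11,.23,.77)):
    # obs: list (thing,pic,uv,st)
    f=lambda p:np.concatenate([(proj(o[1],loc(p)[o[0]],o[3])-o[2])*(.4 if o[0]=='crate' else 1) for o in obs])
    r=least_squares(f,x0,loss='soft_l1',f_scale=1.5); return r.x,f(r.x).reshape(-1,2)
E
cat > m2.py <<'E'
from fit import *
st=read_state(); P={n:get_image(n) for n in('side','top')}
obs=[]
for n in P:
  for t in ['knob','bar_tip','gate_hinge','keeper_post','crate','gate_post']:
    L=landmark_of(P[n],t)
    L=[l for l in L if l['p']>.3]
    if t=='bar_tip' and n=='top': L=[l for l in L if l['xy'][0]>290]
    if L: obs.append((t,P[n],np.array(L[0]['xy']),st))
x,r=fit(obs); print(np.round(x,4))
for o,e in zip(obs,r): print(o[0],np.round(e,1))
for k,v in loc(x).items(): print(k,np.round(v,4))
json.dump(x.tolist(),open('x.json','w'))
K=loc(x)['knob']; d=loc(x)['bar_tip']-K; d[2]=0; d/=np.linalg.norm(d)
Rt=rot(st['eef_rot']).as_matrix()
tgt=K+[0,0,.08-.0]; print('delta tool to knob+80mm',Rt.T@(tgt-st['ee_pos']))
Rn=np.c_[-d,np.cross([0,0,-1],-d),[0,0,-1]]; print('rotvec',R.from_matrix(Rt.T@Rn).as_rotvec())
E
python3 m2.py
```

```text
[ 0.6239 -0.1109  0.2636  0.7783]
knob [-0.7 -2.1]
bar_tip [-0.1  2. ]
gate_hinge [-0.8  1.1]
keeper_post [ 0.4 -1.1]
crate [-0.1 -0.1]
gate_post [1.7 1.6]
knob [2.3 1.2]
bar_tip [-0.3  0.1]
gate_hinge [ 1.8 -3.8]
keeper_post [-0.3 -0.5]
crate [-1.1  1.5]
gate_post [-0.9  0.5]
keeper_post [ 0.5806 -0.2189  0.07  ]
gate_hinge [ 0.5255 -0.0339  0.122 ]
gate_post [ 0.5255 -0.0339  0.    ]
crate [ 0.6239 -0.1109  0.    ]
knob [ 0.4615 -0.147   0.122 ]
bar_tip [ 0.4245 -0.2123  0.088 ]
delta tool to knob+80mm [ 0.35919126 -0.20015449  0.02930934]
rotvec [ 2.54914565e-05  2.05855304e-05 -6.29367932e-01]
```

Call:
servo_tool:
  delta_pos:
    - [0.04,-0.022,0.003]
    - [0.08,-0.045,0.006]
    - [0.12,-0.067,0.01]
    - [0.16,-0.089,0.013]
    - [0.2,-0.111,0.016]
    - [0.24,-0.134,0.02]
    - [0.28,-0.156,0.023]
    - [0.32,-0.178,0.026]
    - [0.359,-0.2,0.029]
    - [0.359,-0.2,0.029]
    - [0.359,-0.2,0.029]
    - [0.359,-0.2,0.029]
  rotation:
    - [0,0,-0.07]
    - [0,0,-0.14]
    - [0,0,-0.21]
    - [0,0,-0.28]
    - [0,0,-0.35]
    - [0,0,-0.42]
    - [0,0,-0.49]
    - [0,0,-0.56]
    - [0,0,-0.629]
    - [0,0,-0.629]
    - [0,0,-0.629]
    - [0,0,-0.629]
  gripper: [0.055,0.055,0.055,0.055,0.055,0.055,0.055,0.055,0.055,0.055,0.055,0.055]

```text
time_s: 3.25
ee_pos: [0.461, -0.1478, 0.2023]
eef_rot: [0.0, 0.864, 0.503, -0.0]
ft_force: [-0.6, 0.2, 1.0]
opening: 0.644
gripper_force: 0.0
```

```bash
cat > m3.py <<'E'
from fit import *
import sys
st=read_state(); P={n:get_image(n) for n in('side','top','wrist')}; print(st['time_s'],st['ee_pos'],st['opening'],st['qvel'].max() if hasattr(st['qvel'],'max') else '')
save(P['wrist'],sys.argv[1])
x0=json.load(open('x.json')); obs=[]
for n in P:
  for t in ['knob','bar_tip','gate_hinge','keeper_post','crate','gate_post']:
    pr=proj(P[n],loc(x0)[t],st)
    L=[l for l in landmark_of(P[n],t) if l['p']>.3 and np.linalg.norm(np.array(l['xy'])-pr)<40]
    if L: obs.append((t,P[n],np.array(L[0]['xy']),st)); print(n,t,np.round(L[0]['xy'],1),np.round(pr,1),round(L[0]['p'],2))
x,r=fit(obs,x0); print(np.round(x,4))
for o,e in zip(obs,r): print(o[0],np.round(e,1))
for k,v in loc(x).items(): print(k,np.round(v,4))
print('knob tri',tri([ray(o[1],o[2],st) for o in obs if o[0]=='knob']))
json.dump(x.tolist(),open('x.json','w'))
K=loc(x)['knob']; d=loc(x)['bar_tip']-K; d[2]=0; d/=np.linalg.norm(d)
Rt=rot(st['eef_rot']).as_matrix()
print('delta tool to grasp',Rt.T@(K-[0,0,grasp_offset]-st['ee_pos']))
Rn=np.c_[-d,np.cross([0,0,-1],-d),[0,0,-1]]; print('rotvec',R.from_matrix(Rt.T@Rn).as_rotvec())
E
python3 m3.py w2.png
```

```text
3.25 [ 0.46095137 -0.14783238  0.20232656] 0.6436945854704733 0.0011647102762099904
side knob [368.6 207.5] [367.  205.3] 0.67
side bar_tip [380.5 202.8] [384.2 202. ] 0.71
side gate_hinge [330.5 245.1] [329.  242.8] 0.93
side keeper_post [300.9 204.7] [302.9 205. ] 0.69
side crate [279.4 268.7] [275.8 267.2] 0.71
side gate_post [324.6 298.4] [327.1 298.2] 0.97
top gate_hinge [219.3 229.1] [223.  228.1] 0.5
top keeper_post [312.9 204.4] [314.5 202.7] 0.85
top crate [266.9 185.7] [263.8 185.1] 0.8
top gate_post [229.2 228.3] [228.9 228.9] 0.73
wrist knob [273.6 214.6] [271.6 216.1] 0.88
wrist bar_tip [275.1 278.8] [271.9 281.8] 0.88
wrist gate_hinge [272.6  26.1] [271.1  29.4] 0.95
wrist keeper_post [416.1 203.1] [417.8 204.1] 0.9
wrist gate_post [273.4  64.4] [271.3  65.4] 0.77
[ 0.6244 -0.1104  0.2525  0.7561]
knob [-3. -2.]
bar_tip [ 2.  -0.8]
gate_hinge [-2.4 -1.8]
keeper_post [2.3 0.6]
crate [-1.5 -0.5]
gate_post [1.7 0.4]
gate_hinge [ 2.9 -1.7]
keeper_post [ 1.2 -1.3]
crate [-1.3 -0.3]
gate_post [-1.  0.]
knob [ 0.4 -1. ]
bar_tip [-0.4  1. ]
gate_hinge [-0.9  0. ]
keeper_post [0.6 0.6]
gate_post [-1.7 -1.1]
keeper_post [ 0.5799 -0.2179  0.07  ]
gate_hinge [ 0.5268 -0.0323  0.122 ]
gate_post [ 0.5268 -0.0323  0.    ]
crate [ 0.6244 -0.1104  0.    ]
knob [ 0.4641 -0.1462  0.122 ]
bar_tip [ 0.4279 -0.2119  0.088 ]
knob tri (array([ 0.46039637, -0.14831435,  0.11622715]), [np.float64(0.0021703446073651285), np.float64(0.0021703446073651133)])
delta tool to grasp [0.00300082 0.00190239 0.0990254 ]
rotvec [-0.00010206  0.00032695 -0.01253612]
```

View pics/w2.png

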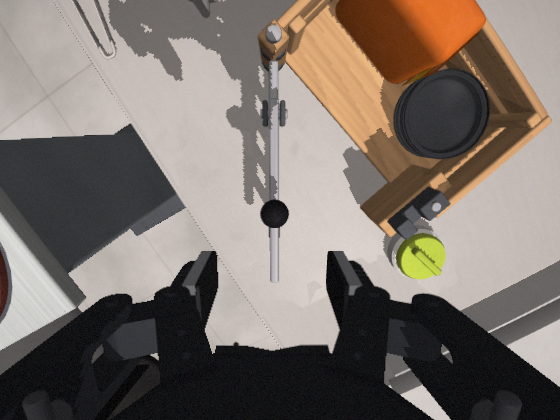

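The wrist view shows the knob at (274,214), the bar tip at (275,280), and the keeper around (402,222) to (436,205) with a dark notch between. I'll enlarge the keeper.

```bash
python3 -c "
import cv2
i=cv2.imread('pics/w2.png')[175:245,370:465]; cv2.imwrite('pics/c2.png',cv2.convertScaleAbs(cv2.resize(i,None,fx=8,fy=8,interpolation=cv2.INTER_CUBIC),alpha=1.8,beta=20))"
```

```text
(no output)
```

View pics/c2.png

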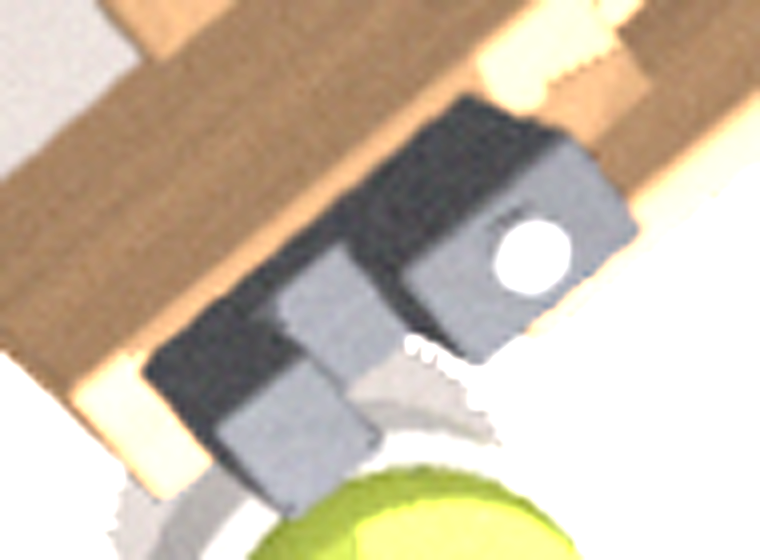

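The crop shows the lip top with corners (217,433), (300,362), (380,438), (292,515). The rear block's front edge runs from (405,272) to (478,360), and the notch lies between them.

```bash
cat > n.py <<'E'
from fit import *
st=read_state(); p=get_image('wrist'); x=json.load(open('x.json'))
def at(uv,z): e,v=ray(p,uv,st); return e+v*(z-e[2])/v[2]
c=lambda a,b:np.array([370+(a+.5)/8-.5,175+(b+.5)/8-.5])
pts={k:at(c(*v),.094) for k,v in dict(l1=(217,433),l2=(292,515),l3=(300,362),l4=(380,438),r1=(405,272),r2=(478,360),b1=(558,143),b2=(637,230)).items()}
yaw=x[2];cr=lambda W:R.from_euler('z',-yaw).apply(W-np.array([x[0],x[1],0]))*1e3
for k,v in pts.items(): print(k,np.round(v,4),np.round(cr(v),1))
u=(pts['b1']+pts['b2']-pts['l1']-pts['l2'])/2; print('keeper len',np.linalg.norm(u),'yaw',np.arctan2(u[1],u[0]))
N=(pts['l3']+pts['l4']+pts['r1']+pts['r2'])/4; print('notch',N,cr(N))
N2=(pts['l1']+pts['l2']+pts['b1']+pts['b2'])/4-u/np.linalg.norm(u)*.005; print('notch2',N2,cr(N2))
K=at([273.8,214.2],.122); H=at([272.6,29],.1); tip=at([275,270],.094)
print('K',K,'H',H,'fit hinge',loc(x)['gate_hinge'],'|KH|',np.linalg.norm((K-H)[:2]))
for h in (H,loc(x)['gate_hinge']):
  b=lambda P:np.arctan2(*(P-h)[[1,0]])
  print('turn knob->notch',b(N)-b(K),b(N2)-b(K),'knob at notch',h+np.r_[.13*np.cos(b(N)),.13*np.sin(b(N)),0])
Rt=rot(st['eef_rot']).as_matrix(); print('delta K',Rt.T@(K-[0,0,grasp_offset]-st['ee_pos']))
E
python3 n.py
```

```text
l1 [ 0.5484 -0.2184  0.094 ] [-100.6  -85.5   94. ]
l2 [ 0.552  -0.2316  0.094 ] [-100.4  -99.3   94. ]
l3 [ 0.5597 -0.2154  0.094 ] [-88.8 -85.5  94. ]
l4 [ 0.5642 -0.2281  0.094 ] [-87.7 -98.9  94. ]
r1 [ 0.5739 -0.2116  0.094 ] [-74.2 -85.4  94. ]
r2 [ 0.5773 -0.2251  0.094 ] [-74.2 -99.3  94. ]
b1 [ 0.5941 -0.2065  0.094 ] [-53.3 -85.5  94. ]
b2 [ 0.5984 -0.22    0.094 ] [-52.6 -99.7  94. ]
keeper len 0.04753456144493576 yaw 0.24895244747094977
notch [ 0.56878705 -0.22004592  0.094     ] [-81.23827056 -92.26505282  94.        ]
notch2 [ 0.56838966 -0.22036832  0.094     ] [-81.70361172 -92.47793896  94.        ]
K [ 0.46409048 -0.14585605  0.122     ] H [ 0.5298944  -0.02794846  0.1       ] fit hinge [ 0.52679061 -0.03231988  0.122     ] |KH| 0.13502723258051388
turn knob->notch 0.7088015753528216 0.7064907095485751 knob at notch [ 0.55569119 -0.15536324  0.1       ]
turn knob->notch 0.7246550274877044 0.7222759730376098 knob at notch [ 0.55517156 -0.15918406  0.122     ]
delta K [0.00252385 0.00172367 0.09900428]
```

Call:
servo_tool:
  delta_pos:
    - [0.0025,0.002,0.03]
    - [0.0025,0.002,0.06]
    - [0.0025,0.002,0.085]
    - [0.0025,0.002,0.098]
    - [0.0025,0.002,0.098]
    - [0.0025,0.002,0.098]
    - [0.0025,0.002,0.098]
    - [0.0025,0.002,0.098]
    - [0.0025,0.002,0.098]
  rotation:
    - [0,0,-0.01]
    - [0,0,-0.01]
    - [0,0,-0.01]
    - [0,0,-0.01]
    - [0,0,-0.01]
    - [0,0,-0.01]
    - [0,0,-0.01]
    - [0,0,-0.01]
    - [0,0,-0.01]
  gripper: [0.055,0.055,0.055,0.055,0.055,0.01,0.01,0.01,0.01]

```text
time_s: 5.25
ee_pos: [0.4651, -0.1464, 0.1054]
eef_rot: [0.001, 0.861, 0.508, 0.001]
ft_force: [-0.9, 0.1, 7.0]
opening: 0.221
gripper_force: 58.3
```

Run:
```python
from h import *
p=get_image('wrist'); s=get_image('side'); st=read_state(); print(st['ft_force'],st['ee_pos'],st['time_s'])
a=cv2.resize(p['image'][150:420,140:420],(560,540)); b=cv2.resize(s['image'][160:280,310:430],(240,540//2*1))
c=np.zeros((540,800,3),np.uint8); c[:,:560]=a; c[:270,560:]=b; save({'image':c},'g3.png')
```

```text
[-0.91622132 -0.64129696  6.29411507] [ 0.46510189 -0.14644195  0.10542317] 5.35
```

View pics/g3.png

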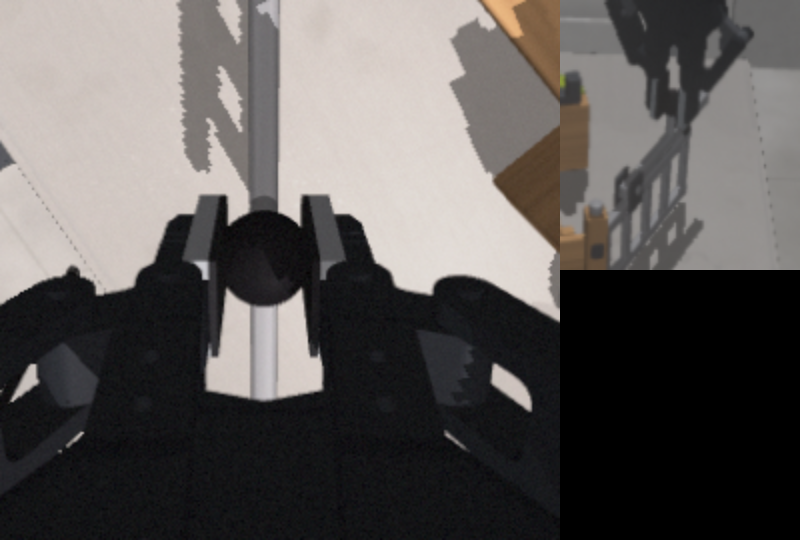

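Call:
servo_tool:
  delta_pos:
    - [0.001,0,-0.003]
    - [0.003,0,-0.006]
    - [0.0045,0,-0.009]
    - [0.006,0,-0.0115]
    - [0.006,0,-0.0115]
    - [0.006,0,-0.0115]
  rotation:
    - [0,0,0]
    - [0,0,0]
    - [0,0,0]
    - [0,0,0]
    - [0,0,0]
    - [0,0,0]
  gripper: [0.01,0.01,0.01,0.01,0.01,0.01]

```text
time_s: 5.95
ee_pos: [0.4671, -0.1411, 0.1158]
eef_rot: [0.0, 0.861, 0.508, -0.0]
ft_force: [-0.7, -5.1, -1.2]
opening: 0.215
gripper_force: 58.7
```

Run:
```python
from fit import *
st=read_state(); print(st['ft_force'],st['ee_pos'],st['opening'])
x=json.load(open('x.json')); h=loc(x)['gate_hinge']
for n in ('side','top'):
  p=get_image(n)
  for t in('knob','bar_tip'):
    for q in landmark_of(p,t)[:2]: print(n,t,q['xy'],q['p'])
  K0=loc(x)['knob'];print(proj(p,K0),proj(p,loc(x)['bar_tip']), 'tip lifted .15',proj(p,loc(x)['bar_tip']+[0,0,.0225]))
print('radius',np.linalg.norm((st['ee_pos']-h)[:2]), np.linalg.norm((st['ee_pos']-[.5299,-.0279,0])[:2]))
```

```text
[-0.65466873 -5.09827955 -1.16339031] [ 0.46712468 -0.14110673  0.11580844] 0.21549754155139242
side knob [365.6, 205.0] 0.7
side bar_tip [383.8, 193.5] 0.57
[365.55729511 205.49176491] [382.49384505 202.04991949] tip lifted .15 [383.45045415 192.04435157]
[279.49305437 259.75695882] [311.58118769 277.06443372] tip lifted .15 [312.38607803 278.01679666]
radius 0.12407498070072664 0.12944691477341191
```

Call:
servo_tool:
  delta_pos:
    - [0.0002,0.0062,0]
    - [0.0006,0.0124,0]
    - [0.0014,0.0185,0]
    - [0.0025,0.0246,0]
    - [0.0039,0.0307,0]
    - [0.0055,0.0366,0]
    - [0.0075,0.0425,0]
    - [0.0098,0.0483,0]
    - [0.0098,0.0483,0]
    - [0.0098,0.0483,0]
  rotation:
    - [0,0,-0.05]
    - [0,0,-0.1]
    - [0,0,-0.15]
    - [0,0,-0.2]
    - [0,0,-0.25]
    - [0,0,-0.3]
    - [0,0,-0.35]
    - [0,0,-0.4]
    - [0,0,-0.4]
    - [0,0,-0.4]
  gripper: [0.01,0.01,0.01,0.01,0.01,0.01,0.01,0.01,0.01,0.01]

```text
time_s: 7.25
ee_pos: [0.5147, -0.1563, 0.1158]
eef_rot: [0.001, 0.743, 0.669, -0.0]
ft_force: [0.4, -5.2, -1.8]
opening: 0.217
gripper_force: 58.9
```

```bash
cat > v.py <<'E'
from fit import *
import sys
st=read_state(); Rt=rot(st['eef_rot']).as_matrix(); print('tool-frame force',np.round(Rt.T@np.array(st['ft_force']),1),st['ee_pos'],st['opening'],st['time_s'])
p=get_image('wrist'); save(p,sys.argv[1])
for t in('knob','keeper_post','gate_hinge','bar_tip'):
  for q in landmark_of(p,t)[:1]: print(t,q['xy'],q['p'])
b=cv2.resize(p['image'][0:300,150:550],(800,600)); save({'image':b},'z'+sys.argv[1])
E
python3 v.py w4.png
```

```text
tool-frame force [-5.1  1.   1.8] [ 0.51468617 -0.15631597  0.11580878] 0.2169054549727194 7.25
knob [270.7, 280.2] 0.93
```

View pics/zw4.png

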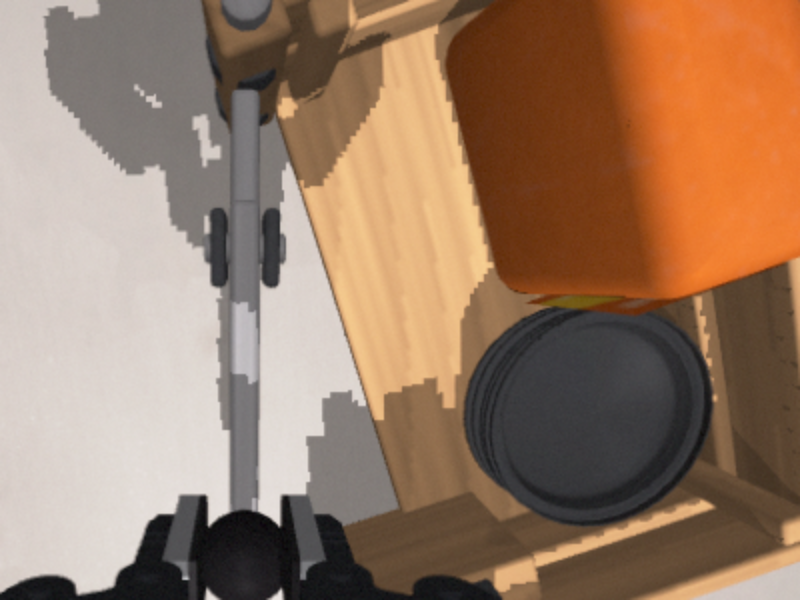

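Call:
servo_tool:
  delta_pos:
    - [0.0002,0.0062,0]
    - [0.0006,0.0124,0]
    - [0.0014,0.0185,0]
    - [0.0025,0.0246,0]
    - [0.0039,0.0307,0]
    - [0.0055,0.0366,0]
    - [0.0062,0.0387,0]
    - [0.0062,0.0387,0]
    - [0.0062,0.0387,0]
  rotation:
    - [0,0,-0.05]
    - [0,0,-0.1]
    - [0,0,-0.15]
    - [0,0,-0.2]
    - [0,0,-0.25]
    - [0,0,-0.3]
    - [0,0,-0.317]
    - [0,0,-0.317]
    - [0,0,-0.317]
  gripper: [0.01,0.01,0.01,0.01,0.01,0.01,0.01,0.01,0.01]

```text
time_s: 8.4
ee_pos: [0.5543, -0.1542, 0.116]
eef_rot: [0.001, 0.628, 0.778, 0.0]
ft_force: [2.0, -6.3, -2.1]
opening: 0.223
gripper_force: 59.0
```

Run:
```python
from fit import *
st=read_state(); Rt=rot(st['eef_rot']).as_matrix(); print('tool-frame force',np.round(Rt.T@np.array(st['ft_force']),1),st['ee_pos'],st['time_s'])
x=np.array(json.load(open('x.json'))); N=np.array([.5686,-.2202,.094])
p=get_image('top'); q=get_image('side')
for n,P in(('top',p),('side',q)): print(n,'notch',proj(P,N),[(l['xy'],l['p']) for l in landmark_of(P,'bar_tip')[:2]])
a=cv2.resize(p['image'][170:270,200:350],(800,533),interpolation=cv2.INTER_CUBIC); b=cv2.resize(q['image'][170:270,260:410],(800,533)); save({'image':np.vstack([cv2.resize(a,(450,300)),cv2.resize(b,(450,300))])},'s5.png')
```

```text
tool-frame force [-6.6  0.6  2.1] [ 0.55428663 -0.15424054  0.11599642] 8.4
top notch [316.04444336 207.81521679] []
side notch [309.12014491 194.43255735] [([310.4, 182.9], 0.89)]
```

View pics/s5.png

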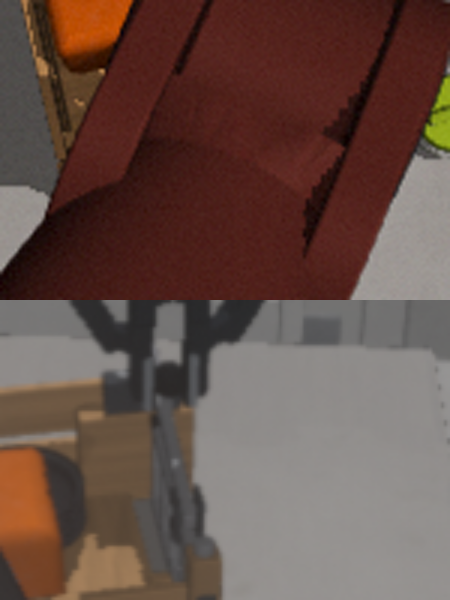

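Call:
servo_tool:
  delta_pos:
    - [-0.0005,0,0.001]
    - [-0.001,0,0.002]
    - [-0.0015,0,0.003]
    - [-0.002,0,0.004]
    - [-0.002,0,0.004]
  rotation:
    - [0,0,0]
    - [0,0,0]
    - [0,0,0]
    - [0,0,0]
    - [0,0,0]
  gripper: [0.01,0.01,0.01,0.01,0.01]

```text
time_s: 9.1
ee_pos: [0.5548, -0.1564, 0.1122]
eef_rot: [0.001, 0.628, 0.778, 0.0]
ft_force: [2.5, -6.3, -0.1]
opening: 0.222
gripper_force: 59.1
```

Call:
servo_tool:
  delta_pos:
    - [-0.0005,0,0.001]
    - [-0.0005,0,0.001]
  rotation:
    - [0,0,0]
    - [0,0,0]
  gripper: [0.01,0.01]

```text
time_s: 9.3
ee_pos: [0.5549, -0.1569, 0.1112]
eef_rot: [0.001, 0.628, 0.778, 0.0]
ft_force: [1.8, -6.0, -0.3]
opening: 0.218
gripper_force: 59.1
```

Call:
servo_tool:
  delta_pos:
    - [-0.0005,0,0.001]
    - [-0.0008,0,0.0015]
    - [-0.0008,0,0.0015]
  rotation:
    - [0,0,0]
    - [0,0,0]
    - [0,0,0]
  gripper: [0.01,0.01,0.01]

```text
time_s: 9.6
ee_pos: [0.5551, -0.1577, 0.1097]
eef_rot: [0.001, 0.628, 0.778, 0.0]
ft_force: [1.8, -6.3, -0.8]
opening: 0.212
gripper_force: 59.1
```

Call:
servo_tool:
  delta_pos:
    - [-0.0005,0,0.001]
    - [-0.001,0,0.002]
    - [-0.001,0,0.002]
  rotation:
    - [0,0,0]
    - [0,0,0]
    - [0,0,0]
  gripper: [0.01,0.01,0.01]

```text
time_s: 9.9
ee_pos: [0.5553, -0.1587, 0.1078]
eef_rot: [0.001, 0.628, 0.778, 0.0]
ft_force: [1.2, -6.2, 0.2]
opening: 0.217
gripper_force: 59.2
```

```bash
cat > s.py <<'E'
from fit import *
st=read_state(); Rt=rot(st['eef_rot']).as_matrix(); print('tool-frame force',np.round(Rt.T@np.array(st['ft_force']),1),st['ee_pos'],st['time_s'])
N=np.array([.5686,-.2202,.094]); h=np.array([.5268,-.0323,0]); d=(N-h); d[2]=0; d/=np.linalg.norm(d)
T=h+d*.205
for n in('side','wrist'):
  q=get_image(n)
  for t,Z in(('bar_tip',T+[0,0,.088]),('knob',h+d*.13+[0,0,.122])): print(n,t,'pred down',proj(q,Z,st),[(l['xy'],l['p']) for l in landmark_of(q,t)[:2]])
E
python3 s.py
```

```text
tool-frame force [-6.3 -0.1 -0.2] [ 0.55527501 -0.15871282  0.10776647] 9.9
side bar_tip pred down [308.10107232 193.6396638 ] [([305.6, 190.6], 0.52)]
side knob pred down [314.63828756 199.6606047 ] [([314.6, 200.6], 0.75)]
wrist bar_tip pred down [273.14558057 354.60111683] [([271.0, 361.1], 0.71)]
wrist knob pred down [272.42272836 276.33873499] [([272.6, 280.4], 0.58)]
```

Call:
servo_tool:
  delta_pos:
    - [-0.0005,0,0.001]
    - [-0.001,0,0.002]
    - [-0.0012,0,0.0025]
    - [-0.0012,0,0.0025]
  rotation:
    - [0,0,0]
    - [0,0,0]
    - [0,0,0]
    - [0,0,0]
  gripper: [0.01,0.01,0.01,0.01]

```text
time_s: 10.6
ee_pos: [0.5555, -0.1597, 0.1056]
eef_rot: [0.001, 0.628, 0.778, 0.0]
ft_force: [0.6, -5.7, 3.1]
opening: 0.219
gripper_force: 59.4
```

Call:
servo_tool:
  delta_pos:
    - [0,0,0]
    - [0,0,0]
    - [0,0,0]
    - [0,0,0]
    - [0,0,0]
    - [0,0,-0.02]
    - [0,0,-0.05]
    - [0,0,-0.09]
    - [0,0,-0.12]
    - [0,0,-0.12]
    - [0,0,-0.12]
  rotation:
    - [0,0,0]
    - [0,0,0]
    - [0,0,0]
    - [0,0,0]
    - [0,0,0]
    - [0,0,0]
    - [0,0,0]
    - [0,0,0]
    - [0,0,0]
    - [0,0,0]
    - [0,0,0]
  gripper: [0.05,0.05,0.05,0.05,0.05,0.05,0.05,0.05,0.05,0.05,0.05]

```text
time_s: 11.7
ee_pos: [0.5548, -0.1589, 0.2252]
eef_rot: [0.001, 0.628, 0.778, 0.0]
ft_force: [-0.4, 0.5, -0.9]
opening: 0.583
gripper_force: 0.0
```

```bash
python3 s.py
python3 - <<'E'
from h import *
p=get_image('wrist'); q=get_image('side'); a=cv2.resize(p['image'][200:350,200:400],(800,600),interpolation=cv2.INTER_CUBIC); b=cv2.resize(q['image'][170:230,270:350],(240,180),interpolation=cv2.INTER_CUBIC); a[-180:,:240]=b
save({'image':cv2.convertScaleAbs(a,alpha=1.4,beta=15)},'f6.png')
E
```

```text
tool-frame force [ 0.5 -0.3  0.9] [ 0.55479176 -0.15890149  0.22516964] 11.7
side bar_tip pred down [308.10107232 193.6396638 ] [([309.2, 194.1], 0.93)]
side knob pred down [314.63828756 199.6606047 ] [([317.2, 202.0], 0.63)]
wrist bar_tip pred down [273.06885374 272.06238419] []
wrist knob pred down [272.65965746 210.10502206] [([273.8, 212.8], 0.87)]
```

View pics/f6.png

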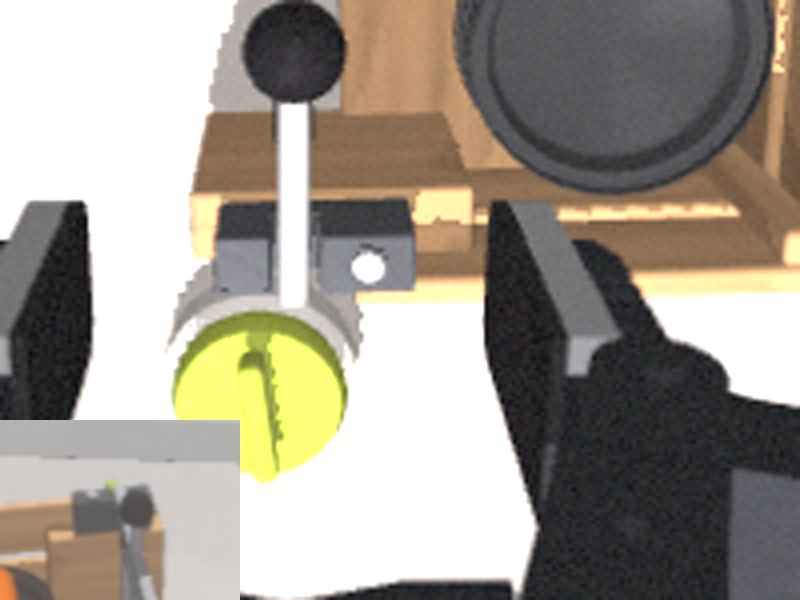

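The bar lies centred in the notch at (295,250) between lip and rear block. Its tip is at the height predicted for fully down, and the gripper is clear of it.

```bash
python3 -c "from workcell import *; print(sign_off())"
```

```text
the job is handed in; nothing more can be done
None
```

The gate is shut and locked: in the last pictures the latch bar sat fully down in the keeper's notch, with the gripper clear. The job was handed in at about 12 s on the robot's clock.

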